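Level the balance so that it stops rocking

ROBOT

A 7-joint arm with a two-finger parallel gripper is mounted at the origin on the work surface. World frame = base frame: x ahead of the robot, y to its left, z up, the work surface at z = 0. Lengths are in m, angles in rad, forces in N, time in s.
With the tool pointing down it reaches from about 0.35 to 0.9 m from the base axis. Payload 8.1 kg.
Tool frame: the origin (TCP) lies midway between the tips of the shut fingers; the grasp point (between the pads) lies arm.grip_point_offset behind it (arm.grip_point_offset is the distance from the TCP to the grasp point, in m); y points along the fingers, z is the direction in which the jaws open and shut, and the axes are right-handed (so a half turn about y gives the same grasp; the last joint's range is limited). The gripper opens to 92 mm and grips with 3 to 60 N. Pads are 19 mm wide; open, the fingers measure 130 mm over their backs; the gripper's body (75 mm by 190 mm) begins 47 mm behind the grasp point.
Start: joints at [1.205, 0.434, 0.025, 1.573, -0.012, 1.134, -0.075], TCP at [0.162, -0.604, 0.227] pointing down, gripper open.
Joint ranges: [-2.62, 2.62], [-0.44, 2.09], [-1.27, 1.32], [0.08, 2.57], [-1.32, 4.46], [0.12, 2], [-2.74, 2.74]. Speed limits (rad/s): [2.22, 2.22, 3.01, 3.01, 3.14, 3.14, 3.14].

INTERFACE

Orientations are given as a rotation vector (axis times angle).
In Python, from cell import arm, get_image, camera_info gives the robot as it stands.
- The arm moves only by the tool carry_out, never from a script. Its argument "steps" is one flat list of numbers, 5 for each row, row after row: the opening, from 0 (shut) to 1 (fully open), then the shift along the world's x, y, z in units of 0.1 m (1.0 is 0.1 m), then the turn about the world's z in units of 45 degrees (1.0 is 45 degrees). In form: [hand, dx, dy, dz, spin, hand, dx, dy, dz, spin, ...]. A call has 1 to 12 rows; each row is the pose to reach, as a shift and turn from the pose commanded when the call began; what a row does not reach only later rows make up. A row lasts 1/10 s, in which the tool goes at most 50 mm and 8.59 degrees, less where a joint would pass 70% of its speed; a pose out of reach is approached as far as the arm can. A call with a number of a shift or a turn outside -1 to 1 is refused whole. A call with a gripper value outside its range is refused whole. The fingers move at their own pace and stop on an object; "grip_force" is the grip in N (left out, the last holds). Time passes only in rows, so rows that repeat a pose let the fingers close. It gives the time, the measured TCP pose, the force and the opening at its end, in the units of the state.
- arm.observe(): the state, without advancing time (a new reading comes with each control period).
- get_image(name): name is "scene" or "side" or "wrist"; returns (picture, depth): 480x640x3 uint8, red, green, blue; 480x640 float32, m along the optical axis (not along the pixel's ray), 0 where there is no reading.
- camera_info(name): a dict with "fovy" (degrees; the focal length in pixels is half the picture's height over the tangent of half this angle, whatever the lens; pixels are square), "cx", "cy" (the principal point, pixels), "dist_coeffs" ([k1, k2, p1, p2, k3] as OpenCV has them; the pictures are not rectified), "R" (3x3) and "t" (3): a world point X has camera coordinates R X + t; the wrist camera has in their place "tool_from_camera" (4x4, takes a point from camera to tool coordinates, whose origin is the TCP and whose axes are the tool frame's). Camera axes: x right, y down, z forward; pixel columns grow to the right and rows downward; lengths in m; the calibration is good to about 2 mm. A picture is of the moment at which its call begins: read the wrist's pose just before it. camera_info takes no time and is no camera call.
- arm.sign_off(): hands the job in, once; it reports no verdict.
The state is a dict: "clock": time; "joints": joint angles; "dq": joint speeds; "joint_efforts": joint torques, N m; "position": TCP position; "ee_rot": TCP orientation; "force": force on the tool from outside, world axes, zero at the start; "ft_torque": the same for the moment, N m; "width": opening from 0.0 (shut) to 1.0 (fully open).
Only numpy, scipy, OpenCV 4.12 (cv2) and the standard library are available. Lean on these libraries where they do the work, as an engineer would, in place of code of your own. Each camera call takes 0.05 s, during which the arm holds its last target. There are 200 camera calls.

TASK

The laboratory balance rocks on its bench because the two screw feet at opposite corners of its plate are too short. Turn the two levelling knobs until all four feet carry a fair share of the weight, so that the plate stands level and no longer rocks. Work gently, leave the balance where it stands, keep off its weighing pan, do not disturb the other things on the bench, and let go at the end.

Things in the scene. Friction and masses are not known exactly. Their poses are not given: they have to be found in the camera images.
- base: Loose balance on a square aluminium plate, 190 x 190 mm, top 34 mm above the bench, 2.7 to 3.3 kg in all, weight near the centre. Origin at bench level under the centre, z up. White housing 92 x 92 mm amid, top at 62 mm; knob bosses to 48 mm. Plain feet on one diagonal, screw feet on the other; at the start it tips freely about the line of the plain feet and leans to one side.
- pan: Round steel weighing pan in the middle of the balance, 90 mm across, 4 mm thick, top 69 mm above the origin of the base; origin at the centre of its underside. Delicate.
- knob_a: Black bar knob at (70, -70) mm in the base frame: bar 46 mm long (its x), 12 thick (y), 30 tall; origin on the axis at the bar's underside, 66 mm above the base origin. Stays at its height on the plate. Clockwise from above drives screw foot a down 15 mm a turn (2.39 mm/rad), the other way up; friction 0.06 N m, stays put. Stops 0.75 to 1.25 rad counter-clockwise of the start; none within 7 clockwise.
- knob_b: Black bar knob at (-70, 70) mm in the base frame: bar 46 mm long (its x), 12 thick (y), 30 tall; origin on the axis at the bar's underside, 66 mm above the base origin. Stays at its height on the plate. Clockwise from above drives screw foot b down 15 mm a turn (2.39 mm/rad), the other way up; friction 0.06 N m, stays put. Stops 0.75 to 1.25 rad counter-clockwise of the start; none within 7 clockwise.
- screw_foot_a: Screw foot under knob a: non-turning stem and domed rubber pad, 22 mm across, springy (about 12 N/mm); origin at the centre of the unsqueezed pad's underside. It stands over a 42 mm steel disc fixed on the bench, thickness unknown (2.5 to 7.5 mm, differs between the two). At the start the foot is about 2 to 8 mm too short for a level plate.
- screw_foot_b: Screw foot under knob b: non-turning stem and domed rubber pad, 22 mm across, springy (about 12 N/mm); origin at the centre of the unsqueezed pad's underside. It stands over a 42 mm steel disc fixed on the bench, thickness unknown (2.5 to 7.5 mm, differs between the two). At the start the foot is about 2 to 8 mm too short for a level plate.
- plain_foot_a: Plain domed rubber foot a, not adjustable, 24 mm across, springy, about 12 N per mm, standing straight on the bench, at (70, 70) mm in the base frame; origin at the centre of its underside, z up.
- plain_foot_b: Plain domed rubber foot b, not adjustable, 24 mm across, springy, about 12 N per mm, standing straight on the bench, at (-70, -70) mm in the base frame; origin at the centre of its underside, z up.
- tip_box: Bystander: pipette tip box, 85 x 120 x 75 mm tall, origin under its centre.
- tube_rack: Bystander: steel tube rack with tubes, 100 x 220 x 97 mm tall, origin under its centre.
- pipette: Bystander: pipette lying on the bench, about 240 mm long along its x, 26 mm wide, 22 mm high, origin under the middle of its body.

How it is judged:
At the end, for the whole second after the job is handed in: Each of the four feet carries at least 3.5 N (an even share is about 7 to 8 N), the plate is level within 0.015 rad, at rest, and within 25 mm of where it stood (contact force between each of plain_foot_a, plain_foot_b, screw_foot_a, screw_foot_b and anything else above 3.5 N and angle between base's own z axis and vertical below 0.015 rad and linear speed of base below 0.01 m/s and angular speed of base below 0.05 rad/s and distance of base from where it was at the start of the episode below 0.025 m); the robot touches nothing.
It fails at once if a foot is pressed onto the bench with more than 30 N (contact force between any of plain_foot_a, plain_foot_b, screw_foot_a, screw_foot_b and anything else above 30 N).
It fails at once if the weighing pan is touched with more than 2 N (contact force between pan and the arm above 2 N or contact force between pan and the fingers above 2 N).
It fails at once if the balance is pushed or lifted more than 40 mm (distance of base from where it was at the start of the episode above 0.04 m).
It fails at once if a bystander is moved more than 30 mm (distance of any of tip_box, tube_rack, pipette from where it was at the start of the episode above 0.03 m).
It also fails if it takes over 72 s, if anything falls off the work surface, if the arm or the gripper's body presses on something with over 40 N, if the wrist force passes 120 N, or if a joint passes its speed limit or range.

## Working session

There is one attempt and no reset: what is moved stays moved. The work goes in short steps, Python scripts to look and compute and a tool call to move; the robot and the scene stay as the last step left them, time stands still between calls to the robot, and variables do not carry over. Pictures are saved under pics/ and viewed, about 8 in all and at most 12, crops included, and the job is handed in when it is done.

Besides the shell and the picture viewer there is one more tool, called after "Call:" as name(argument=value, ...), one argument or row to a line, values as JSON. carry_out: Moves the arm, as the interface text tells. Shifts and turns lie within -1 to 1; 1 stands for 0.1 m of shift or 45 degrees of turn. Its arguments: {"type":"object","properties":{"steps":{"type":"array","items":{"type":"number"}},"grip_force":{"type":"number"}},"required":["steps"]}

```bash
mkdir -p pics; ls; cat > h.py <<'E'
import numpy as np, cv2
from cell import arm, get_image, camera_info
from scipy.spatial.transform import Rotation as Ro
def cam(n):
    c=camera_info(n); f=240/np.tan(np.radians(c['fovy'])/2)
    K=np.array([[f,0,c['cx']],[0,f,c['cy']],[0,0,1]]); d=np.array(c['dist_coeffs'],float)
    if n=='wrist':
        s=arm.observe(); T=np.eye(4); T[:3,:3]=Ro.from_rotvec(s['ee_rot']).as_matrix(); T[:3,3]=s['position']
        M=np.linalg.inv(T@np.array(c['tool_from_camera'])); R,t=M[:3,:3],M[:3,3]
    else: R,t=np.array(c['R']),np.array(c['t'])
    return K,d,R,t
def plane(C,px,z):
    K,d,R,t=C; u=cv2.undistortPoints(np.array(px,float).reshape(-1,1,2),K,d).reshape(-1,2)
    r=np.c_[u,np.ones(len(u))]@R; o=-R.T@t
    return o+r*((z-o[2])/r[:,2])[:,None]
def cloud(C,dep):
    K,d,R,t=C; v,u=np.mgrid[:480,:640]; p=np.c_[u.ravel(),v.ravel()].astype(float)
    n=cv2.undistortPoints(p.reshape(-1,1,2),K,d).reshape(-1,2); z=dep.ravel()
    X=(np.c_[n,np.ones(len(n))]*z[:,None]-t)@R; X[z==0]=np.nan
    return X.reshape(480,640,3)
def save(n,im): cv2.imwrite('pics/'+n+'.png',cv2.cvtColor(im,cv2.COLOR_RGB2BGR))
E
python3 - <<'E'
from h import *
print(arm.observe(), arm.grip_point_offset)
for n in ('scene','side','wrist'):
    C=cam(n); im,d=get_image(n); save(n+'0',im); np.savez('pics/'+n+'0.npz',im=im,d=d,K=C[0],dd=C[1],R=C[2],t=C[3]); print(n,-C[2].T@C[3])
a,b=[cv2.imread(f'pics/{n}0.png') for n in('scene','side')]
cv2.imwrite('pics/two.png',cv2.resize(np.vstack([a,b]),(450,600)) if 0 else cv2.resize(np.hstack([a,b]),(800,300)))
E
```

```text
pics
{'clock': 0.0, 'joints': array([ 1.20538235,  0.43524166,  0.02497597,  1.57410963, -0.01164318,
        1.13398523, -0.07509622]), 'dq': array([-3.33418312e-04,  2.28234317e-03,  8.41819322e-05,  1.26516524e-03,
       -8.81204272e-05,  1.70732176e-03, -3.12003169e-04]), 'joint_efforts': array([-1.94440017e-04, -6.67859387e+01,  9.85161178e-01, -3.14466977e+01,
       -6.04598341e-02,  4.30716283e-02,  1.51643935e-04]), 'position': array([ 0.16219646, -0.60305181,  0.22592854]), 'ee_rot': array([-0.27532688,  2.0829851 , -2.07969486]), 'force': array([ 0.54055844,  0.51720404, -0.44290651]), 'ft_torque': array([ 0.04075811, -0.0589623 ,  0.05386679]), 'width': 0.9961402949504885} 0.0188
scene [ 1.37290033 -0.09471267  0.97576615]
side [0.22180928 0.79578174 0.663602  ]
wrist [ 0.22418181 -0.5876096   0.38368727]
```

View pics/scene0.png

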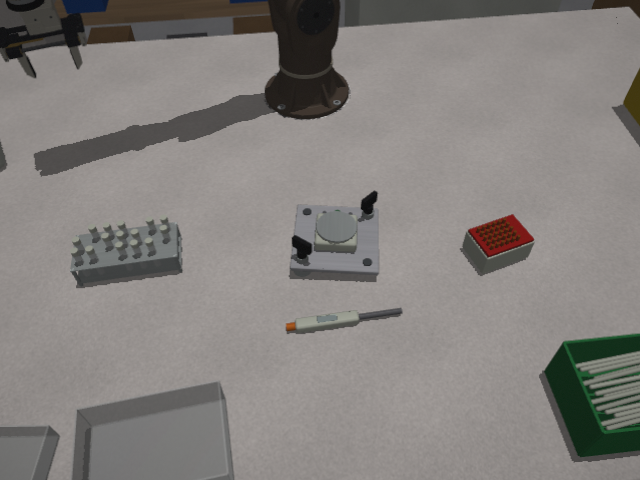

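View pics/side0.png

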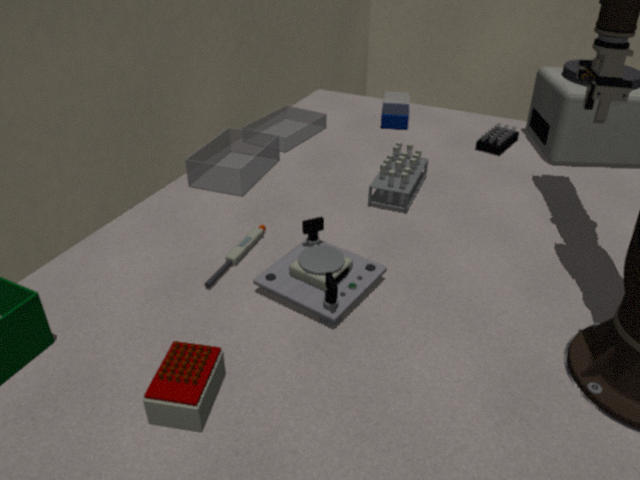

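The scene view shows the balance at about (336,240), with knobs at (302,246) and (369,203). The tube rack is to the left, the tip box to the right, and the pipette in front at (340,320). The side view shows the knobs at (313,230) and (331,290).

```bash
cat > m.py <<'E'
from h import *
def fit(n,im,d,C,verbose=1):
    X=cloud(C,d); v=im.max(2); dark=(v<70)&(np.abs(X[...,0]-.65)<.4)
    out=[]
    m=(dark&(X[...,2]>.068)&(X[...,2]<.115)&(np.abs(X[...,1])<.35)).astype('uint8')
    k,l,s,c=cv2.connectedComponentsWithStats(m)
    for i in range(1,k):
        if s[i,4]<25: continue
        P=X[l==i]; r=cv2.minAreaRect(P[:,:2].astype('float32')*1000)
        print(n,i,s[i],'c',np.round(np.median(P,0),4),'z',np.round(np.percentile(P[:,2],[2,98]),4),'rect',np.round(r[0],1),np.round(r[1],1),round(r[2],1))
    return X
E
python3 - <<'E'
from m import *
for n in('scene','side'):
    a=np.load(f'pics/{n}0.npz'); C=(a['K'],a['dd'],a['R'],a['t']); X=fit(n,a['im'],a['d'],C)
    # plate top: pixels at z 0.024..0.045
    m=((X[...,2]>.022)&(X[...,2]<.046)&(np.abs(X[...,1])<.2)&(abs(X[...,0]-.6)<.2)).astype('uint8')
    m=cv2.morphologyEx(m,cv2.MORPH_OPEN,np.ones((3,3)))
    k,l,s,c=cv2.connectedComponentsWithStats(m); i=1+s[1:,4].argmax(); P=X[l==i]
    r=cv2.minAreaRect(P[:,:2].astype('float32')*1000); print('plate',r, P[:,2].min())
    A=np.c_[P[:,:2],np.ones(len(P))]; q=P[np.abs(P[:,2]-np.median(P[:,2]))<.01]; print('slope',np.linalg.lstsq(np.c_[q[:,:2],np.ones(len(q))],q[:,2],rcond=None)[0])
    print('bench z',np.nanmedian(X[:,:,2]))
    im=a['im'][...,::-1]
s=np.load('pics/scene0.npz')['im'][185:295,270:400,::-1]; t=np.load('pics/side0.npz')['im'][205:330,240:400,::-1]
cv2.imwrite('pics/crop0.png',np.hstack([cv2.resize(s,(400,340),interpolation=2),cv2.resize(t,(400,340),interpolation=2)]))
E
```

```text
scene 1 [361 191  16  19 173] c [0.5361 0.0935 0.0862] z [0.0687 0.094 ] rect [532.3  94.8] [14.5 44.5] 39.7
scene 9 [292 235  20  20 248] c [ 0.6488 -0.0672  0.0888] z [0.0692 0.1002] rect [647.9 -67.7] [47.1 15.6] 45.3
plate ((589.2211303710938, 13.094329833984375), (189.09414672851562, 194.07012939453125), 80.17765045166016) 0.022672848466702773
slope [ 0.00976434 -0.02018145  0.02733634]
bench z 0.00042061560264149947
side 8 [303 217  21  18 291] c [ 0.6386 -0.0627  0.0864] z [0.0688 0.0987] rect [640.5 -65.7] [45.3 17.5] 42.9
side 9 [325 272  13  26 230] c [0.523  0.1036 0.0884] z [0.0693 0.0932] rect [526.2  96.2] [12.4 48.4] 40.5
side 10 [172 344   7  10  27] c [0.6796 0.3411 0.072 ] z [0.0682 0.0757] rect [679.  338.4] [ 4.7 18.4] 11.4
side 11 [180 345   7  10  27] c [0.6663 0.3357 0.0724] z [0.0683 0.0763] rect [666.7 334.2] [ 5.6 17.9] 21.1
side 12 [188 345   7  11  31] c [0.654  0.3321 0.0726] z [0.0685 0.0761] rect [653.8 333.5] [ 5.4 22.4] 17.4
side 13 [196 346   8  11  34] c [0.6416 0.3282 0.0723] z [0.0681 0.0758] rect [641.8 326.3] [ 5.2 17.9] 19.0
side 14 [201 348  10  18  51] c [0.6262 0.3303 0.0729] z [0.0681 0.0771] rect [627.4 332.2] [ 6.6 35.4] 15.6
plate ((585.1817626953125, 12.202308654785156), (195.81263732910156, 193.447265625), 80.4688720703125) 0.022009683557194147
slope [ 0.01635898 -0.02706232  0.02351734]
bench z 0.0013014530339771676
```

View pics/crop0.png

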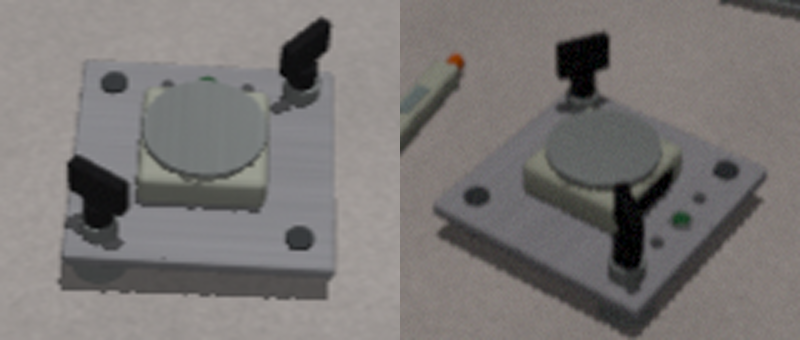

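```bash
cat > tilt.py <<'E'
from m import *
U=np.array([.576,-.818])  # b -> a
B=np.array([.587,.013])
def pf(P,tol):
    for t in (.02,tol*2,tol,tol,tol):
        c=np.linalg.lstsq(np.c_[P[:,:2]-B,np.ones(len(P))],P[:,2],rcond=None)[0]
        r=P[:,2]-np.c_[P[:,:2]-B,np.ones(len(P))]@c; P=P[np.abs(r)<max(tol,1*np.std(r)*2)] if t>tol else P[np.abs(r)<tol]
    return c,len(P)
def tilt(n,im,d,C):
    X=cloud(C,d).reshape(-1,3); X=X[~np.isnan(X[:,0])]
    th=np.radians(-9.7); Rm=np.array([[np.cos(th),np.sin(th)],[-np.sin(th),np.cos(th)]])
    L=(X[:,:2]-B)@Rm.T; q=np.abs(L).max(1); rr=np.linalg.norm(L,axis=1); z=X[:,2]
    pl=(q<.088)&(q>.055)&(z>.02)&(z<.045); kn=np.minimum(np.hypot(L[:,0]-.07,L[:,1]+.07),np.hypot(L[:,0]+.07,L[:,1]-.07))
    pl&=kn>.02
    pan=(rr<.043)&(z>.058)&(z<.08); be=(q>.12)&(q<.2)&(abs(z)<.012)
    cb,_=pf(X[be],.003)
    for nm,m in(('plate',pl),('pan',pan)):
        c,k=pf(X[m],.003); e=c-cb
        print(n,nm,k,'T(a-b)mm %.2f  cross %.2f  centre z %.2f'%((e[:2]@U)*198,(e[:2]@[.818,.576])*198,e[2]*1000))
def now():
    for n in('scene','side'):
        C=cam(n); im,d=get_image(n); d=np.median([d]+[get_image(n)[1] for _ in range(2)],0); tilt(n,im,d,C)
E
python3 - <<'E'
from tilt import *
for n in('scene','side'):
    a=np.load(f'pics/{n}0.npz'); tilt(n,a['im'],a['d'],(a['K'],a['dd'],a['R'],a['t']))
s=arm.observe(); R=Ro.from_rotvec(s['ee_rot']).as_matrix(); print(R.round(3), np.degrees(np.arctan2(R[1,2],R[0,2])))
E
```

```text
scene plate 1823 T(a-b)mm 5.39  cross -0.35  centre z 32.62
scene pan 835 T(a-b)mm 5.99  cross -0.03  centre z 67.43
side plate 2006 T(a-b)mm 6.22  cross -0.31  centre z 32.27
side pan 912 T(a-b)mm 5.70  cross 0.42  centre z 67.19
[[-0.966 -0.     0.26 ]
 [-0.26   0.001 -0.966]
 [ 0.    -1.    -0.001]] -74.94912947712778
```

Call:
carry_out(
  steps=[0.45, 0.26, 0.5, 0, 0.18, 0.45, 0.524, 0.996, 0, 0.365, 0.45, 0.524, 0.996, 0, 0.365, 0.45, 0.524, 0.996, 0, 0.365],
  grip_force=8,
)

```text
clock: 0.55
position: [0.2163, -0.502, 0.227]
ee_rot: [-0.54, 1.909, -1.909]
force: [-0.1, 0.2, 0.3]
width: 0.703
```

Call:
carry_out(
  steps=[0.45, 0.26, 0.5, 0, 0.18, 0.45, 0.524, 0.996, 0, 0.365, 0.45, 0.524, 0.996, 0, 0.365, 0.45, 0.524, 0.996, 0, 0.365],
)

```text
clock: 0.95
position: [0.2679, -0.4039, 0.227]
ee_rot: [-0.767, 1.726, -1.727]
force: [-0.6, -0.8, 1.0]
width: 0.455
```

Call:
carry_out(
  steps=[0.45, 0.26, 0.5, 0, 0.18, 0.45, 0.524, 0.996, 0, 0.365, 0.45, 0.524, 0.996, 0, 0.365, 0.45, 0.524, 0.996, 0, 0.365],
)

```text
clock: 1.35
position: [0.3202, -0.3051, 0.2269]
ee_rot: [-0.962, 1.531, -1.532]
force: [-0.4, -0.1, 0.5]
width: 0.451
```

Call:
carry_out(
  steps=[0.45, 0.26, 0.5, 0, 0.18, 0.45, 0.524, 0.996, 0, 0.365, 0.45, 0.524, 0.996, 0, 0.365, 0.45, 0.524, 0.996, 0, 0.365],
)

```text
clock: 1.75
position: [0.3728, -0.206, 0.2269]
ee_rot: [-1.127, 1.328, -1.329]
force: [-0.4, -0.6, 0.5]
width: 0.449
```

Call:
carry_out(
  steps=[0.45, 0.26, 0.5, 0, 0.18, 0.45, 0.524, 0.996, 0, 0.365, 0.45, 0.524, 0.996, 0, 0.365, 0.45, 0.524, 0.996, 0, 0.365],
)

```text
clock: 2.15
position: [0.4254, -0.1066, 0.2267]
ee_rot: [-1.264, 1.118, -1.118]
force: [-0.6, -0.8, -0.2]
width: 0.445
```

Call:
carry_out(
  steps=[0.45, 0.26, 0.5, 0, 0.18, 0.45, 0.524, 0.996, 0, 0.365, 0.45, 0.524, 0.996, 0, 0.365, 0.45, 0.524, 0.996, 0, 0.365],
)

```text
clock: 2.55
position: [0.4776, -0.0071, 0.2263]
ee_rot: [-1.376, 0.903, -0.902]
force: [0.7, -0.3, -0.2]
width: 0.447
```

Call:
carry_out(
  steps=[0.45, 0.26, 0.5, 0, 0.18, 0.45, 0.524, 0.996, 0, 0.365, 0.45, 0.524, 0.996, 0, 0.365, 0.45, 0.524, 0.996, 0, 0.365],
)

```text
clock: 2.95
position: [0.5298, 0.0923, 0.2261]
ee_rot: [-1.461, 0.684, -0.683]
force: [0.4, -1.0, -0.3]
width: 0.45
```

```bash
python3 - <<'E'
from m import *
s=arm.observe(); R=Ro.from_rotvec(s['ee_rot']).as_matrix(); print(s['position'],np.degrees(np.arctan2(R[1,2],R[0,2])),s['joints'].round(2))
C=cam('wrist'); im,d=get_image('wrist'); save('w1',im); X=fit('wrist',im,d,C)
E
```

```text
[0.5298083  0.09230333 0.2260687 ] 39.85187609820776 [ 0.26  0.39 -0.72  1.74  0.28  1.12  0.16]
wrist 1 [628  40   9   8  43] c [0.6217 0.3484 0.071 ] z [0.0684 0.0742] rect [622.  348.3] [6.  2.9] 2.8
wrist 3 [620  54   9  10  50] c [0.6242 0.3361 0.0711] z [0.0682 0.0749] rect [624.9 336.2] [3.1 6.6] 66.8
wrist 4 [634  63   6   9  45] c [0.6367 0.3399 0.0712] z [0.0681 0.074 ] rect [637.3 339.8] [3.8 6.5] 64.3
wrist 5 [612  70   9  10  51] c [0.6279 0.3232 0.0711] z [0.0682 0.0749] rect [628.3 324.2] [3.3 6.4] 47.3
wrist 6 [625  78  10  10  55] c [0.6401 0.3273 0.0711] z [0.0684 0.0748] rect [640.7 327.7] [4.1 6.4] 52.6
wrist 7 [605  86   8  10  48] c [0.6314 0.3112 0.0717] z [0.0684 0.0745] rect [631.5 311.9] [4.1 6.6] 37.0
wrist 9 [617  94   9   9  51] c [0.6439 0.3147 0.0716] z [0.0682 0.0745] rect [644.1 315.4] [4.3 6.1] 43.7
wrist 10 [630 102   8   9  48] c [0.6561 0.3186 0.0712] z [0.0682 0.0748] rect [656.7 318.8] [3.7 6.3] 48.4
wrist 12 [ 307  192   17   64 1021] c [0.5256 0.0947 0.0909] z [0.0819 0.0928] rect [526.6  93.5] [11.8 45.3] 39.6
```

View pics/w1.png

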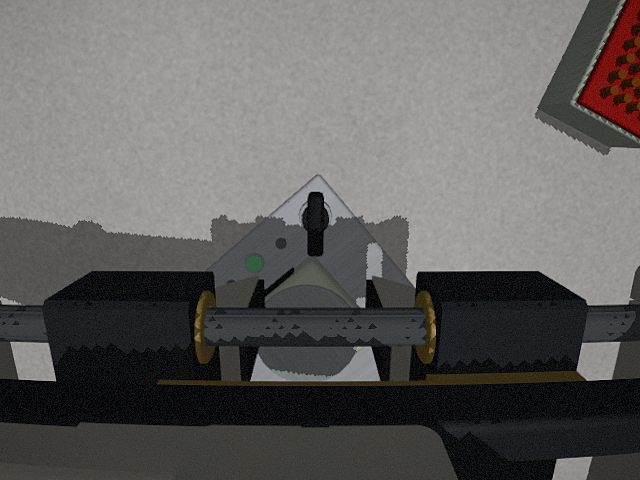

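The wrist view shows knob b's bar at (315,222), which works out to (0.527,0.0935), direction 130°. This agrees with the other views to about 2 mm, so I'll lower onto it.

Call:
carry_out(
  steps=[0.45, -0.02, 0.02, -0.4, 0, 0.45, -0.02, 0.02, -0.8, 0, 0.45, -0.02, 0.02, -0.8, 0],
)

```text
clock: 3.3
position: [0.5237, 0.0903, 0.1424]
ee_rot: [-1.468, 0.691, -0.681]
force: [-1.0, -0.1, 0.5]
width: 0.451
```

Call:
carry_out(
  steps=[0.45, 0, 0, -0.3, 0, 0.45, 0, 0, -0.6, 0, 0.45, 0, 0, -0.8, 0, 0.45, 0, 0, -0.8, 0],
)

```text
clock: 3.7
position: [0.5263, 0.0927, 0.066]
ee_rot: [-1.464, 0.685, -0.683]
force: [-0.2, 0.1, 1.2]
width: 0.448
```

Call:
carry_out(
  steps=[0.12, 0, 0, 0, 0, 0.12, 0, 0, 0, 0, 0.1, 0, 0, 0, 0, 0.1, 0, 0, 0, 0, 0.1, 0, 0, 0, 0, 0.1, 0, 0, 0, 0],
  grip_force=6,
)

```text
clock: 4.3
position: [0.5273, 0.0957, 0.0671]
ee_rot: [-1.461, 0.681, -0.681]
force: [-1.1, -0.3, 3.8]
width: 0.13
```

Call:
carry_out(
  steps=[0.1, 0.002, -0.003, 0.005, -0.17, 0.1, 0.004, -0.005, 0.008, -0.34, 0.1, 0.005, -0.007, 0.011, -0.51, 0.1, 0.006, -0.009, 0.014, -0.68, 0.1, 0.008, -0.011, 0.017, -0.85, 0.1, 0.009, -0.013, 0.019, -1.0, 0.1, 0.009, -0.013, 0.019, -1.0],
)

```text
clock: 5.0
position: [0.5294, 0.0947, 0.0692]
ee_rot: [-1.164, 1.272, -1.275]
force: [2.9, 0.5, 1.4]
width: 0.129
```

Call:
carry_out(
  steps=[0.1, 0.002, -0.003, 0.005, -0.17, 0.1, 0.004, -0.005, 0.008, -0.34, 0.1, 0.005, -0.007, 0.011, -0.51, 0.1, 0.006, -0.009, 0.014, -0.68, 0.1, 0.008, -0.011, 0.017, -0.85, 0.1, 0.009, -0.013, 0.019, -1.0, 0.1, 0.009, -0.013, 0.019, -1.0],
)

```text
clock: 5.7
position: [0.531, 0.0929, 0.071]
ee_rot: [-0.657, 1.815, -1.817]
force: [7.2, -1.1, -2.1]
width: 0.13
```

Call:
carry_out(
  steps=[0.1, 0.002, -0.002, 0.003, -0.12, 0.1, 0.002, -0.003, 0.004, -0.2, 0.1, 0.002, -0.003, 0.004, -0.2],
)

```text
clock: 6.0
position: [0.5312, 0.0926, 0.0713]
ee_rot: [-0.529, 1.913, -1.915]
force: [7.3, -2.5, -2.9]
width: 0.13
```

Call:
carry_out(
  steps=[0.25, 0, 0, 0, 0, 0.45, 0, 0, 0, 0, 0.45, 0, 0, 0, 0, 0.45, 0, 0, 0.5, 0, 0.45, 0, 0, 1, 0, 0.45, 0, 0, 1, 0, 0.45, 0, 0, 1, 0],
)

```text
clock: 6.7
position: [0.5295, 0.0929, 0.172]
ee_rot: [-0.53, 1.914, -1.915]
force: [0.3, -0.4, -0.3]
width: 0.449
```

```bash
python3 - <<'E'
from tilt import *
now()
for n in('scene','side','wrist'):
    C=cam(n); im,d=get_image(n); fit(n,im,d,C) 
E
```

```text
scene plate 2121 T(a-b)mm -3.01  cross -0.34  centre z 32.74
scene pan 900 T(a-b)mm -2.80  cross -0.64  centre z 67.55
side plate 1896 T(a-b)mm -2.08  cross -0.28  centre z 32.28
side pan 888 T(a-b)mm -2.01  cross -0.66  centre z 67.07
scene 1 [361 190  16  21 190] c [0.5375 0.0909 0.0874] z [0.0689 0.099 ] rect [534.1  91.5] [46.8 13.7] 35.2
scene 4 [319 214  15   8  36] c [ 0.5679 -0.0038  0.0691] z [0.0682 0.0722] rect [568.7  -4.2] [28.1 22.9] 61.0
scene 26 [327 228  10  12  28] c [0.6042 0.003  0.069 ] z [0.068  0.0712] rect [609.7   3.8] [35.5 13.8] 21.1
scene 42 [291 238  20  18 209] c [ 0.6504 -0.0699  0.0877] z [0.0686 0.096 ] rect [648.6 -69.1] [46.8 14.1] 50.3
side 2 [302 219  13  16 155] c [ 0.6472 -0.0584  0.0831] z [0.0684 0.0943] rect [648.1 -60.3] [26.7 14.1] 48.0
side 3 [302 249  42  24 323] c [0.5741 0.025  0.0687] z [0.068  0.0703] rect [579.1  20.9] [78.6 70.5] 39.2
side 19 [318 274  26  18 416] c [0.5274 0.0957 0.0861] z [0.0693 0.0971] rect [528.7  92.7] [45.  14.6] 31.7
wrist 1 [ 600  184   40   76 2383] c [ 0.6429 -0.0648  0.0854] z [0.0688 0.0936] rect [641.1 -67.9] [46.1 11.2] 41.5
wrist 2 [ 309  205   20   81 1555] c [0.5324 0.0919 0.0952] z [0.0772 0.0968] rect [530.   90.4] [45.4 11.5] 31.3
```

T is −2.5 mm, close to the planned −2.4 mm before foot a touches. Next I go to knob a and pre-rotate the wrist counter-clockwise.

Call:
carry_out(
  steps=[0.45, 0.1, -0.1, 0.3, 0.17, 0.45, 0.2, -0.3, 0.5, 0.34, 0.45, 0.4, -0.5, 0.5, 0.51, 0.45, 0.57, -0.8, 0.5, 0.68, 0.45, 0.57, -0.8, 0.5, 0.86, 0.45, 0.57, -0.8, 0.5, 0.86],
)

```text
clock: 7.75
position: [0.5863, 0.0116, 0.2204]
ee_rot: [-1.021, 1.465, -1.464]
force: [-0.1, 0.7, -0.4]
width: 0.449
```

Call:
carry_out(
  steps=[0.45, 0.1, -0.1, 0, 0.17, 0.45, 0.2, -0.3, 0, 0.34, 0.45, 0.4, -0.5, 0, 0.51, 0.45, 0.57, -0.8, 0, 0.68, 0.45, 0.57, -0.8, 0, 0.86, 0.45, 0.57, -0.8, 0, 0.86],
)

```text
clock: 8.35
position: [0.643, -0.0671, 0.2203]
ee_rot: [-1.343, 0.972, -0.97]
force: [-0.2, -0.2, 0.6]
width: 0.45
```

Call:
carry_out(
  steps=[0.45, 0, 0, 0, 0.17, 0.45, 0, 0, 0, 0.34, 0.45, 0, 0, 0, 0.51, 0.45, 0, 0, 0, 0.68, 0.45, 0, 0, 0, 0.86, 0.45, 0, 0, 0, 0.86],
)

```text
clock: 8.95
position: [0.6427, -0.0653, 0.221]
ee_rot: [-1.523, 0.451, -0.45]
force: [-0.3, -0.3, 0.3]
width: 0.453
```

Call:
carry_out(
  steps=[0.45, 0, 0, 0, 0.17, 0.45, 0, 0, 0, 0.34, 0.45, 0, 0, 0, 0.51, 0.45, 0, 0, 0, 0.68, 0.45, 0, 0, 0, 0.86, 0.45, 0, 0, 0, 0.86],
)

```text
clock: 9.55
position: [0.6428, -0.0661, 0.2209]
ee_rot: [-1.569, -0.076, 0.077]
force: [-0.7, -0.3, 0.1]
width: 0.45
```

Call:
carry_out(
  steps=[0.45, 0, 0, 0, 0.17, 0.45, 0, 0, 0, 0.34, 0.45, 0, 0, 0, 0.51, 0.45, 0, 0, 0, 0.68, 0.45, 0, 0, 0, 0.86, 0.45, 0, 0, 0, 0.86],
)

```text
clock: 10.15
position: [0.6429, -0.0665, 0.2208]
ee_rot: [-1.485, -0.603, 0.604]
force: [0.1, 1.1, -0.1]
width: 0.446
```

```bash
python3 - <<'E'
from m import *
s=arm.observe(); R=Ro.from_rotvec(s['ee_rot']).as_matrix(); print(s['position'],np.degrees(np.arctan2(R[1,2],R[0,2])),s['joints'].round(2))
C=cam('wrist'); im,d=get_image('wrist'); save('w2',im); X=fit('wrist',im,d,C)
E
```

```text
[ 0.64292791 -0.0665441   0.22076036] 134.2208955189462 [ 0.55  0.63 -0.88  1.47  0.49  1.27  1.97]
wrist 1 [ 298  194   22   66 1111] c [ 0.6421 -0.0736  0.0923] z [0.0742 0.0939] rect [643.7 -72.2] [45.8 12.3] 49.9
wrist 4 [ 542  234   45   56 1527] c [0.5264 0.0834 0.0907] z [0.0696 0.0966] rect [526.1  86.6] [37.  12.6] 31.3
```

Call:
carry_out(
  steps=[0.45, 0.01, -0.03, -0.3, 0.12, 0.45, 0.01, -0.03, -0.7, 0.12, 0.45, 0.01, -0.03, -0.8, 0.12],
)

```text
clock: 10.5
position: [0.6417, -0.0708, 0.137]
ee_rot: [-1.461, -0.67, 0.679]
force: [-0.3, -1.6, -0.4]
width: 0.452
```

Call:
carry_out(
  steps=[0.45, 0, 0, -0.3, 0, 0.45, 0, 0, -0.6, 0, 0.45, 0, 0, -0.75, 0, 0.45, 0, 0, -0.75, 0],
)

```text
clock: 10.9
position: [0.6432, -0.0703, 0.0647]
ee_rot: [-1.461, -0.676, 0.68]
force: [-0.4, -0.4, -0.5]
width: 0.451
```

Call:
carry_out(
  steps=[0.12, 0, 0, 0, 0, 0.12, 0, 0, 0, 0, 0.1, 0, 0, 0, 0, 0.1, 0, 0, 0, 0, 0.1, 0, 0, 0, 0, 0.1, 0, 0, 0, 0],
  grip_force=6,
)

```text
clock: 11.5
position: [0.6448, -0.0706, 0.0666]
ee_rot: [-1.463, -0.681, 0.679]
force: [1.9, -0.9, 3.0]
width: 0.129
```

Call:
carry_out(
  steps=[0.1, 0, 0, 0, -0.17, 0.1, 0, 0, 0, -0.34, 0.1, 0, 0, 0, -0.51, 0.1, 0, 0, 0, -0.68, 0.1, 0, 0, 0, -0.85, 0.1, 0, 0, 0, -1, 0.1, 0, 0, 0, -1],
)

```text
clock: 12.2
position: [0.6448, -0.0703, 0.0666]
ee_rot: [-1.57, -0.067, 0.065]
force: [1.8, -0.7, 3.9]
width: 0.131
```

Call:
carry_out(
  steps=[0.1, 0, 0, 0, -0.17, 0.1, 0, 0, 0, -0.34, 0.1, 0, 0, 0, -0.51, 0.1, 0, 0, 0, -0.65, 0.1, 0, 0, 0, -0.65],
)

```text
clock: 12.7
position: [0.6448, -0.0702, 0.0664]
ee_rot: [-1.545, 0.331, -0.333]
force: [2.6, -1.0, 2.8]
width: 0.132
```

Call:
carry_out(
  steps=[0.3, 0, 0, 0, 0, 0.4, 0, 0, 0, 0, 0.4, 0, 0, 0, 0, 0.4, 0, 0, 0, 0],
)

```text
clock: 13.1
position: [0.6437, -0.0702, 0.0656]
ee_rot: [-1.545, 0.333, -0.331]
force: [-0.0, 0.1, 0.4]
width: 0.388
```

```bash
cat >> tilt.py <<'E'
def now2(k=3):
    import io,contextlib
    for n in('scene','side'):
        C=cam(n); im,d=get_image(n); d=np.median([d]+[get_image(n)[1] for _ in range(k-1)],0); tilt(n,im,d,C)
    s=arm.observe(); R=Ro.from_rotvec(s['ee_rot']).as_matrix(); print(s['clock'],'phi',np.degrees(np.arctan2(R[1,2],R[0,2])).round(1),s['joints'].round(2),s['force'].round(1))
E
python3 -c "
from tilt import *
now2()"
```

```text
scene plate 1628 T(a-b)mm -2.91  cross -0.16  centre z 32.67
scene pan 214 T(a-b)mm -3.80  cross 0.18  centre z 67.51
side plate 1873 T(a-b)mm -2.14  cross -0.29  centre z 32.31
side pan 900 T(a-b)mm -1.63  cross -0.72  centre z 67.15
13.4 phi 65.7 [ 0.35  0.69 -0.5   1.64  0.4   0.91  0.84] [-0.2  0.2  0.9]
```

Call:
carry_out(
  steps=[0.12, 0, 0, 0, 0, 0.1, 0, 0, 0, 0, 0.1, 0, 0, 0, 0, 0.1, 0, 0, 0, 0, 0.1, 0, 0, 0, -0.17, 0.1, 0, 0, 0, -0.34, 0.1, 0, 0, 0, -0.51, 0.1, 0, 0, 0, -0.68, 0.1, 0, 0, 0, -0.85, 0.1, 0, 0, 0, -1, 0.1, 0, 0, 0, -1],
)

```text
clock: 14.5
position: [0.6446, -0.0694, 0.0662]
ee_rot: [-1.357, 0.94, -0.941]
force: [1.3, 3.5, -0.1]
width: 0.136
```

Call:
carry_out(
  steps=[0.3, 0, 0, 0, 0, 0.4, 0, 0, 0, 0, 0.4, 0, 0, 0, 0, 0.4, 0, 0, 0, 0],
)

```text
clock: 14.9
position: [0.644, -0.0706, 0.0658]
ee_rot: [-1.359, 0.939, -0.939]
force: [1.0, 0.2, 0.4]
width: 0.39
```

```bash
python3 -c "
from tilt import *
now2()"
```

```text
scene plate 1539 T(a-b)mm -2.42  cross 0.01  centre z 32.72
scene pan 761 T(a-b)mm -1.53  cross 0.16  centre z 67.73
side plate 1892 T(a-b)mm -1.81  cross -0.16  centre z 32.30
side pan 894 T(a-b)mm -1.69  cross -0.45  centre z 67.18
15.2 phi 20.7 [ 0.22  0.65 -0.3   1.66  0.24  0.87  0.19] [-0.8  1.7 -0.2]
```

Call:
carry_out(
  steps=[0.12, 0, 0, 0, 0, 0.1, 0, 0, 0, 0, 0.1, 0, 0, 0, 0, 0.1, 0, 0, 0, 0, 0.1, 0, 0, 0.002, -0.14, 0.1, 0, 0, 0.004, -0.28, 0.1, 0, 0, 0.006, -0.42, 0.1, 0, 0, 0.008, -0.53, 0.1, 0, 0, 0.008, -0.53],
)

```text
clock: 16.1
position: [0.6446, -0.0697, 0.0668]
ee_rot: [-1.181, 1.25, -1.251]
force: [3.0, 1.8, -1.4]
width: 0.131
```

Call:
carry_out(
  steps=[0.3, 0, 0, 0, 0, 0.4, 0, 0, 0, 0, 0.4, 0, 0, 0, 0, 0.4, 0, 0, 0, 0],
)

```text
clock: 16.5
position: [0.644, -0.0705, 0.0667]
ee_rot: [-1.183, 1.25, -1.25]
force: [-1.1, -1.2, 0.6]
width: 0.39
```

```bash
python3 -c "
from tilt import *
now2(4)"
```

```text
scene plate 1523 T(a-b)mm -1.44  cross 0.02  centre z 32.86
scene pan 916 T(a-b)mm -1.60  cross -0.11  centre z 67.77
side plate 1925 T(a-b)mm -0.71  cross -0.32  centre z 32.52
side pan 904 T(a-b)mm -0.65  cross -0.21  centre z 67.41
16.9 phi -3.2 [ 0.15  0.64 -0.19  1.66  0.15  0.86 -0.16] [0.7 0.1 0.9]
```

Call:
carry_out(
  steps=[0.12, 0, 0, 0, 0, 0.1, 0, 0, 0, 0, 0.1, 0, 0, 0, 0, 0.1, 0, 0, 0, 0, 0.1, 0, 0, 0.002, -0.14, 0.1, 0, 0, 0.004, -0.28, 0.1, 0, 0, 0.006, -0.42, 0.1, 0, 0, 0.008, -0.55, 0.1, 0, 0, 0.008, -0.55],
)

```text
clock: 17.8
position: [0.6443, -0.0699, 0.0676]
ee_rot: [-0.937, 1.559, -1.559]
force: [0.6, 0.6, -1.4]
width: 0.133
```

Call:
carry_out(
  steps=[0.3, 0, 0, 0, 0, 0.45, 0, 0, 0, 0, 0.45, 0, 0, 0, 0, 0.45, 0, 0, 0.4, 0, 0.45, 0, 0, 0.8, 0, 0.45, 0, 0, 1, 0, 0.45, 0, 0, 1, 0],
)

```text
clock: 18.5
position: [0.6463, -0.0705, 0.1714]
ee_rot: [-0.933, 1.553, -1.56]
force: [-0.5, 0.4, 0.8]
width: 0.448
```

```bash
python3 -c "
from tilt import *
now2(6)
for n in('scene','side'):
    C=cam(n); im,d=get_image(n); save(n+'9',im)
a,b=[cv2.imread(f'pics/{n}9.png') for n in('scene','side')]
cv2.imwrite('pics/fin.png',np.hstack([a[140:380,180:580],b[120:360,180:580]]))
"
```

```text
scene plate 2016 T(a-b)mm -0.47  cross -0.05  centre z 33.08
scene pan 916 T(a-b)mm -0.46  cross 0.14  centre z 68.03
side plate 1929 T(a-b)mm 0.30  cross -0.28  centre z 32.75
side pan 910 T(a-b)mm 0.64  cross -0.35  centre z 67.60
19.1 phi -27.9 [ 0.08  0.52 -0.08  1.58  0.05  1.04 -0.5 ] [ 0.3 -0.  -0.1]
```

View pics/fin.png

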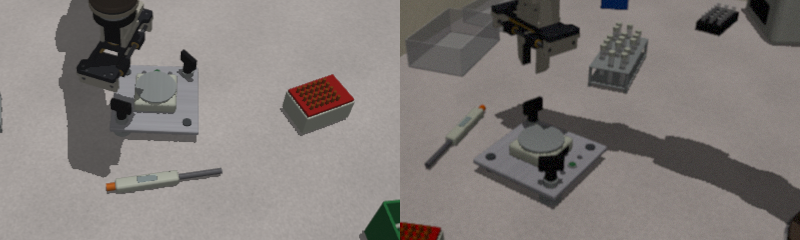

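```bash
python3 -c "
from h import *
s=arm.observe(); print(s['clock'],s['force'],s['position']); print(arm.sign_off())"
```

```text
19.2 [-0.87270923  0.78767437  0.07263003] [ 0.64413952 -0.07023995  0.16743632]
the job is handed in; nothing more can be done
None
```

I turned both levelling knobs clockwise: knob b by about 98° and knob a by about 171°. The plate now measures level, and I handed the job in at 19.2 s with the gripper open and about 7 cm above the knob. The hand-in reports no verdict.

| Check | Result |
|---|---|
| Tilt, knob a corner vs. knob b corner | Started at +5.8 mm. At the end the scene camera gave −0.5 mm and the side camera +0.3 to +0.6 mm, so about 0. The limit is about 3 mm (0.015 rad). |
| Screw feet load | About 7 N each, from the tilt change after foot a touched. The rise of the plate centre (0.45–0.5 mm) suggests 5.5–6 N instead. |
| Plain feet load | About 8 N each, if the weight is central. |
| Rest of the bench | The final picture shows the tip box, rack and pipette undisturbed by eye. I did not measure them. |

- **Camera disagreement:** the two cameras differ by about 0.8–1 mm in tilt, roughly as they did throughout the knob a work. Either reading alone is within the limit.
- **Foot loads:** these are inferred from the stated foot stiffness, not measured. The two estimates differ by about 1–1.5 N, but both are above the 3.5 N needed.
- **Balance position:** I did not remeasure this at the end. The last knob positions were within about 2 mm of where they should be.

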